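# Turn the green coaster over with the spatula

### The arm

A 6-joint arm with a two-finger parallel gripper is mounted at the origin on the work surface. World frame = base frame: x ahead of the robot, y to its left, z up, the work surface at z = 0. Lengths are in m, angles in rad, forces in N, time in s.
With the tool pointing down it reaches from about 0.275 to 0.75 m from the base axis. Payload 10.2 kg.
Tool frame: the origin (TCP) lies on the centre line of the jaws, within the pads' length; the fingertips stand 17 mm ahead of it and the grasp point (between the pads) lies 2 mm behind it (robot.tip_extent is the distance from the TCP to the fingertips, in m); z points along the fingers, y is the line along which they close (so a half turn about z gives the same grasp; the last joint's range is limited). The gripper opens to 88 mm and grips with 3 to 60 N. Pads are 18 mm wide; open, the fingers measure 123 mm over their backs; the gripper's body (75 mm by 187 mm) begins 45 mm behind the grasp point.
Start: joints at [0.993, 0.313, 1.498, -0, 1.331, -0.223], TCP at [0.182, 0.492, 0.229] pointing down, gripper open.
Joint ranges: [-2.94, 2.94], [-0.97, 2.17], [0.19, 2.56], [-1.23, 4.37], [0.02, 3.11], [-2.88, 2.88]. Speed limits (rad/s): [2.39, 2.39, 3.01, 3.14, 3.14, 3.14].

### API

Orientations are given as [roll, pitch, yaw] about the fixed x, y, z axes, in that order (R = Rz(yaw) Ry(pitch) Rx(roll)).
In Python, from bench import robot, ticket, read_camera, get_calibration gives the robot as it stands (robot), with the cameras as plain functions and the job (ticket).
- The arm moves only by the shell command python3 jog.py 'ROWS' [FORCE]. ROWS is rows parted by semicolons, their numbers by spaces, 1 to 5 of them, each of 7 numbers: dx, dy, dz in m, then a rotation vector rx, ry, rz in rad, then the opening from 0.0 (shut) to 1.0 (fully open); each row is the pose to reach, as a shift and turn from the pose commanded when the command began, along the tool's axes at that moment; what a row does not reach only later rows make up. A row lasts 1/12 s, in which the tool goes at most 0.0417 m and 0.125 rad, less where a joint would pass 70% of its speed; a pose out of reach is approached as far as the arm can. The fingers move at their own pace and stop on an object; FORCE is the grip in N (left out, the last holds). Time passes only in rows, so rows that do not move let the fingers close. It prints the time, the measured TCP pose, the force, the opening and the grip force at its end.
- robot.read_state(): the state, without advancing time (a new reading comes with each control period).
- read_camera(name): name is "scene" or "side" or "wrist"; returns the picture (400x640x3 uint8, red, green, blue); there is no depth.
- get_calibration(name): a dict with "K" (3x3 intrinsics, pixels), "dist_coeffs" ([k1, k2, p1, p2, k3] as OpenCV has them; the pictures are not rectified), "xyz" and "orientation" of the camera in the world. Camera axes: x right, y up, looking along -z (the intrinsics and any distortion apply to the point x, -y, -z); pixel columns grow to the right and rows downward; lengths in m; the calibration is good to about 2 mm. A picture is of the moment at which its call begins: read the wrist's pose just before it. get_calibration takes no time and is no camera call; for the wrist camera it gives the pose at the moment of the call.
- ticket.hand_in(): hands the job in; it is judged then, once.
The state is a dict: "time_s": time; "qpos": joint angles; "qvel": joint speeds; "joint_torque": joint torques, N m; "tool_pos": TCP position; "tcp_rot": TCP orientation; "wrist_force": force on the tool from outside, world axes, zero at the start; "torque": the same for the moment, N m; "width": opening from 0.0 (shut) to 1.0 (fully open); "finger_force": force on a finger pad.
Only numpy, scipy, OpenCV 4.12 (cv2) and the standard library are available. Lean on these libraries where they do the work, as an engineer would, in place of code of your own. Each camera call takes 0.05 s, during which the arm holds its last target. There are 200 camera calls.

### The job

The coasters are drying beside the drinks cabinet, but one still lies green side up. Pick up the spatula, slide its blade under the overhanging front edge of the green-side-up coaster and tip it over, so that it ends lying flat on the upper step of the drying board with its cork side up; do not touch that coaster with the gripper, and leave the other coaster as it is. Then lay the spatula down flat on the table and let go of it.

Things in the scene. Friction and masses are not known exactly. Their poses are not given: they have to be found in the camera images.
- spatula: Steel spatula with red handle, lying level on its blade and a rear foot. Origin: on its underside plane (the table), straight below the grip point; +x to the blade, +z up. Handle: 22 mm wide and high, x = -90 to 35 mm, mid-height z = 35 mm; grip across it at x = 0. Blade: flat, 60 mm wide, z = 0 to 3 mm, x = 60 mm to its front edge at 135 mm. Foot at x = -80 mm, down to z = 0. 0.15 kg.
- coaster_green: The coaster to turn over: rigid round disc, 100 mm diameter, 8 mm thick, about 0.06 kg, one face green, the other cork. It starts loose, green face up, in one of the two places on the board's lower step. Origin at the disc's centre; +z points out of the green face (up at the start).
- coaster_cork: The other coaster, same size and mass, lying cork face up in the other place. Leave it. Origin at the disc's centre; its +z points out of its cork face (up).
- board: Dark wooden two-step board, fixed. Origin at table height below the middle of the riser between the steps; +x to the upper step, z up. 320 mm wide. Lower step x = -67 to 0 mm, top z = 16; upper x = 0 to 160, top z = 21: its 5 mm riser stops a coaster. Places at x = -53, y = +-85 mm: coasters overhang the front by 35 mm, 16 mm above the table. Tipped past upright, one falls onto the upper step.

How it is judged:
On the way, in this order (a step that is already met when the one before it is completed fails the run):
1. the spatula is picked up off the table (height (world z) of spatula above 0.015 m), for 0.1 s.
2. the spatula tips the green coaster up by more than 35 degrees (angle between coaster_green's own z axis and vertical between 0.61 and 2.5 rad and contact force between spatula and coaster_green above 0.02 N), for 0.05 s.
At the end, for the whole second after the job is handed in: The green coaster rests cork side up, flat within 10 degrees, on the upper step (centre 10 mm or more beyond the riser, over the board); the other coaster is flat, cork up, within 20 mm of its start; the spatula lies still on the table, level within 10 degrees, released (angle between coaster_green's own z axis and vertical above 2.96 rad and z of coaster_green in the frame of board between 0.019 and 0.033 m and x of coaster_green in the frame of board between 0.01 and 0.16 m and y of coaster_green in the frame of board between -0.16 and 0.16 m and linear speed of each of coaster_green, spatula below 0.02 m/s and distance of coaster_cork from where it was at the start of the episode below 0.02 m and angle between each of coaster_cork, spatula's own z axis and vertical below 0.17 rad and height (world z) of spatula below 0.012 m); the robot touches nothing.
It fails at once if the gripper or arm touches the green coaster (contact force between any of the fingers, the arm and coaster_green above 0.5 N).
It fails at once if the other coaster is shifted by more than 20 mm (distance of coaster_cork from where it was at the start of the episode above 0.02 m).
It also fails if it takes over 51 s, if anything falls off the work surface, if the arm or the gripper's body presses on something with over 40 N, if the wrist force passes 120 N, or if a joint passes its speed limit or range.

## Working session

There is one attempt and no reset: what is moved stays moved. The work goes in short steps, Python scripts to look and compute and a shell command to move; the robot and the scene stay as the last step left them, time stands still between calls to the robot, and variables do not carry over. Pictures are saved under pics/ and viewed, at most 10 in all, crops included, and the job is handed in when it is done.

```bash
ls; mkdir -p pics
python3 - <<'E'
from bench import robot, ticket, read_camera, get_calibration
import cv2,numpy as np
for n in ["scene","side"]:
    im=read_camera(n); cv2.imwrite(f"pics/{n}0.png",im[:,:,::-1])
    c=get_calibration(n); print(n,c)
print(robot.read_state())
E
```

```text
bench.py
jog.py
pics
scene {'K': array([[472.89807514,   0.        , 310.22525767],
       [  0.        , 472.89807514, 207.06865729],
       [  0.        ,   0.        ,   1.        ]]), 'dist_coeffs': array([-0.0745862,  0.       ,  0.       ,  0.       ,  0.       ]), 'xyz': array([ 0.93636548, -0.70870953,  0.66945296]), 'orientation': array([ 0.90023105, -0.02133332,  0.55305353])}
side {'K': array([[512.01835576,   0.        , 321.93929197],
       [  0.        , 512.01835576, 203.10138525],
       [  0.        ,   0.        ,   1.        ]]), 'dist_coeffs': array([-0.09826392,  0.        ,  0.        ,  0.        ,  0.        ]), 'xyz': array([ 0.10663298, -0.55789806,  0.68615583]), 'orientation': array([ 0.80134009,  0.02014986, -0.71515774])}
{'time_s': 0.1, 'qpos': array([ 9.92581562e-01,  3.13385007e-01,  1.49830279e+00,  5.76399210e-06,
        1.33099014e+00, -2.23373512e-01]), 'qvel': array([-0.0017772 , -0.00140805, -0.00339723, -0.00142327, -0.00016791,
       -0.00184859]), 'joint_torque': array([ 2.00273462e-03, -4.02810824e+01, -2.52645278e+01,  6.95036142e-02,
        3.41725338e-02, -6.77546450e-05]), 'tool_pos': array([0.18228739, 0.49211616, 0.22854488]), 'tcp_rot': array([-3.14053557e+00, -2.45870658e-04,  2.78674990e+00]), 'wrist_force': array([-0.09011878, -1.23138418,  0.71127696]), 'torque': array([-0.00324404, -0.04094819, -0.04219639]), 'finger_force': 0.0, 'width': 0.9984665512646628}
```

View pics/scene0.png

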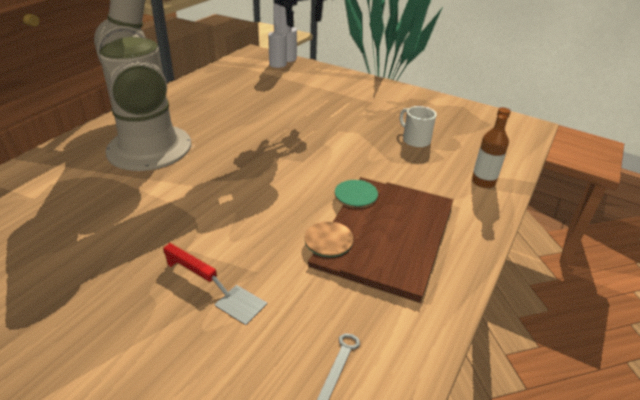

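View pics/side0.png

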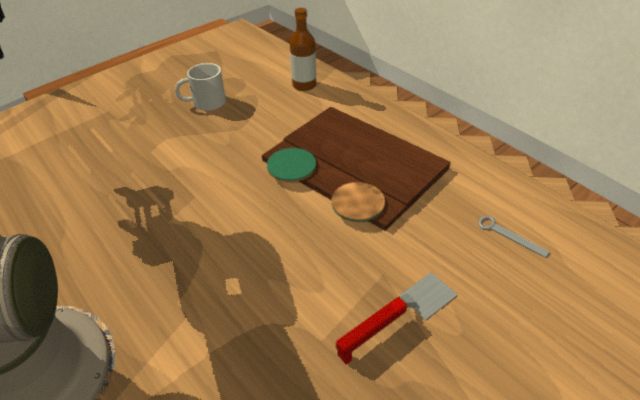

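Scene view: green coaster is at (356,193), cork coaster at (329,239), and the spatula has its handle around (190,262) and blade at (241,304). In the side view these are at (292,164), (358,201), (372,328) and (430,297). I'll triangulate from both.

```bash
cat > h.py <<'E'
from bench import robot, ticket, read_camera, get_calibration
import cv2,numpy as np
from scipy.spatial.transform import Rotation as R
def ray(n,px,c=None):
    c=c or get_calibration(n)
    u=cv2.undistortPoints(np.float64(px).reshape(-1,1,2),c["K"],c["dist_coeffs"])[:,0]
    d=np.c_[u[:,0],-u[:,1],-np.ones(len(u))]
    return np.array(c["xyz"]),d@R.from_euler("xyz",c["orientation"]).as_matrix().T
def plane(n,px,z,c=None):
    o,d=ray(n,px,c); return o+d*((z-o[2])/d[:,2])[:,None]
def proj(n,P,c=None):
    c=c or get_calibration(n)
    p=(np.float64(P).reshape(-1,3)-c["xyz"])@R.from_euler("xyz",c["orientation"]).as_matrix()
    return cv2.projectPoints(p*[1,-1,-1],np.zeros(3),np.zeros(3),c["K"],c["dist_coeffs"])[0][:,0]
def mask(im,lo,hi):
    return cv2.inRange(cv2.cvtColor(im,cv2.COLOR_RGB2HSV),lo,hi)
def blob(m):
    n,l,s,c=cv2.connectedComponentsWithStats(m); i=1+np.argmax(s[1:,4]); return np.argwhere(l==i)[:,::-1]
E
python3 - <<'E'
from h import *
np.set_printoptions(precision=4,suppress=True)
bl={"scene":[(238,286),(265,303),(244,322),(217,305)],"side":[(433,274),(457,294),(429,319),(404,299)]}
bd={"scene":[(453,200),(421,293)],"side":[(332,107),(449,162)]}
for n in ["scene","side"]:
    im=cv2.imread(f"pics/{n}0.png")[:,:,::-1].copy()
    g=im[100:,:].copy()
    m=mask(im,(65,80,30),(90,255,255)); m[:150]=0
    q=plane(n,blob(m),.024)[:,:2]; print(n,"green",cv2.minEnclosingCircle(np.float32(q)),q.mean(0))
    m=mask(im,(0,200,60),(4,255,255))|mask(im,(174,150,60),(180,255,255))
    b=blob(m); q=plane(n,b,.035)[:,:2]; r=cv2.minAreaRect(np.float32(q)); print("red",len(b),r,q.mean(0))
    print("blade",plane(n,bl[n],.003)[:,:2].tolist())
    print("board",plane(n,bd[n],.021)[:,:2].tolist())
print("cork",plane("scene",[(329,238)],.024),plane("side",[(358,201)],.024))
E
```

```text
scene green ((0.5797369480133057, 0.09575756639242172), 0.048351965844631195) [0.5804 0.0943]
red 642 ((0.42033541202545166, -0.29328760504722595), (0.04017109051346779, 0.12846782803535461), 87.18026733398438) [ 0.4204 -0.2872]
blade [[0.5187328936496413, -0.2625371594845074], [0.585131991983334, -0.26828641607892506], [0.5795028999925285, -0.3226948948872394], [0.5155432984933207, -0.31909029985949167]]
board [[0.7785465434922141, 0.19579755398609344], [0.8191128280188456, -0.10908017964562489]]
side green ((0.5746761560440063, 0.09740683436393738), 0.04940354824066162) [0.5738 0.0954]
red 1358 ((0.420138955116272, -0.28602370619773865), (0.1362111121416092, 0.03477512672543526), 2.576169729232788) [ 0.417  -0.2867]
blade [[0.5848878589940336, -0.2706264043590368], [0.5823338005159726, -0.3238483167349373], [0.5122808088674065, -0.32446390444712087], [0.5112892142048693, -0.2724177840279681]]
board [[0.7748311072433648, 0.19620360463664877], [0.8175191295790001, -0.11344655219058658]]
cork [[ 0.6056 -0.074   0.024 ]] [[ 0.5985 -0.0738  0.024 ]]
```

```bash
cat >> h.py <<'E'
def delta(xyz,psi):
    "shift and turn in tool axes to a tool-down pose whose -x axis has yaw psi"
    s=robot.read_state(); A=R.from_euler("xyz",s["tcp_rot"]).as_matrix()
    B=R.from_euler("xyz",[np.pi,0,psi+np.pi]).as_matrix()
    print("t",s["time_s"],"shift",np.round(A.T@(np.array(xyz)-s["tool_pos"]),4),"turn",np.round(R.from_matrix(A.T@B).as_rotvec(),4),"F",np.round(s["wrist_force"],2))
E
J="python3 jog.py"
$J '-.026 -.032 0 0 0 0 1;-.052 -.064 0 0 0 0 1;-.078 -.096 0 0 0 0 1;-.104 -.128 0 0 0 0 1;-.13 -.16 0 0 0 0 1' 
$J '-.026 -.032 0 0 0 0 1;-.052 -.064 0 0 0 0 1;-.078 -.096 0 0 0 0 1;-.104 -.128 0 0 0 0 1;-.13 -.16 0 0 0 0 1' 
$J '-.026 -.032 0 0 0 0 1;-.052 -.064 0 0 0 0 1;-.078 -.096 0 0 0 0 1;-.104 -.128 0 0 0 0 1;-.13 -.16 0 0 0 0 1' 
$J '-.026 -.032 0 0 0 0 1;-.052 -.064 0 0 0 0 1;-.078 -.096 0 0 0 0 1;-.104 -.128 0 0 0 0 1;-.13 -.16 0 0 0 0 1' 
$J '0 0 0 0 0 -.1 1;0 0 0 0 0 -.2 1;0 0 0 0 0 -.305 1;0 0 0 0 0 -.305 1'
python3 - <<'E'
from h import *
delta([.446,-.29,.2],-.05)
c=get_calibration("wrist"); im=read_camera("wrist"); cv2.imwrite("pics/w1.png",im[:,:,::-1]); np.save("c1.npy",c,allow_pickle=True)
E
```

```text
time_s: 0.52
tool_pos: [0.2485, 0.2953, 0.2287]
tcp_rot: [-3.141, -0.0, 2.788]
wrist_force: [1.3, 0.5, 0.7]
width: 0.997
finger_force: 0.0
time_s: 0.93
tool_pos: [0.3149, 0.1, 0.2291]
tcp_rot: [3.141, 0.001, 2.787]
wrist_force: [1.6, 0.5, -0.1]
width: 1.0
finger_force: 0.0
time_s: 1.35
tool_pos: [0.3813, -0.0955, 0.229]
tcp_rot: [3.141, 0.0, 2.786]
wrist_force: [1.7, 0.9, -0.1]
width: 1.001
finger_force: 0.0
time_s: 1.77
tool_pos: [0.4478, -0.2905, 0.2286]
tcp_rot: [3.141, -0.001, 2.786]
wrist_force: [0.6, 0.7, -0.4]
width: 0.998
finger_force: 0.0
time_s: 2.1
tool_pos: [0.4475, -0.2886, 0.2285]
tcp_rot: [3.141, -0.001, 3.095]
wrist_force: [0.2, 0.0, -0.7]
width: 1.001
finger_force: 0.0
t 2.1 shift [ 0.0014 -0.0015  0.0285] turn [ 0.0007 -0.0008  0.0036] F [ 0.2   0.03 -0.68]
```

View pics/w1.png

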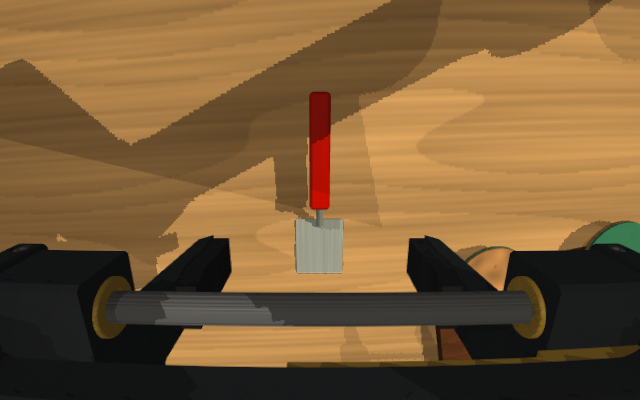

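The wrist view shows the spatula nearly aligned: handle top from (319,93) to (320,209), blade corners at (297,219), (342,220), (342,273) and (296,272).

Run:
```python
from h import *
np.set_printoptions(precision=4,suppress=True)
c=np.load("c1.npy",allow_pickle=True).item()
h=plane("w",[(319.5,93),(320,209)],.046,c); b=plane("w",[(297,219),(342,220),(342.5,273),(296,272)],.003,c)
print(h[:,:2].tolist(),b[:,:2].tolist())
print(np.linalg.norm(h[1]-h[0]), np.linalg.norm(b[3]-b[2]))
```

```text
[[0.362605547503665, -0.284272341013458], [0.48367452021921314, -0.2893238926220808]] [[0.5087304938530266, -0.3189315775174988], [0.5126755308538813, -0.2630392630829634], [0.5861944633732026, -0.26431075662084186], [0.5818708095823849, -0.32507924150658224]]
0.1211743138130054 0.06092210384918851
```

```bash
J="python3 jog.py"
$J '0 0 .039 0 0 0 1;0 0 .078 0 0 0 1;0 0 .117 0 0 0 1;0 0 .156 0 0 0 1;0 0 .195 0 0 0 1'
$J '0 0 0 0 0 0 0;0 0 0 0 0 0 0;0 0 0 0 0 0 0;0 0 0 0 0 0 0;0 0 0 0 0 0 0' 50
$J '0 0 0 0 0 0 0;0 0 0 0 0 0 0;0 0 0 0 0 0 0' 50
```

```text
time_s: 2.57
tool_pos: [0.4475, -0.2881, 0.0325]
tcp_rot: [-3.141, 0.0, 3.088]
wrist_force: [1.0, -1.2, -0.5]
width: 0.999
finger_force: 0.0
time_s: 2.98
tool_pos: [0.4485, -0.2893, 0.0362]
tcp_rot: [-3.139, 0.003, 3.091]
wrist_force: [0.6, 0.1, -0.4]
width: 0.647
finger_force: 0.0
time_s: 3.23
tool_pos: [0.4478, -0.2886, 0.0346]
tcp_rot: [-3.141, 0.001, 3.092]
wrist_force: [0.1, 0.5, -0.1]
width: 0.418
finger_force: 0.0
```

```bash
J="python3 jog.py"
$J '0 0 0 0 0 0 0;0 0 0 0 0 0 0;0 0 0 0 0 0 0;0 0 0 0 0 0 0;0 0 0 0 0 0 0' 50
$J '0 0 -.02 0 0 0 0;0 0 -.04 0 0 0 0;0 0 -.06 0 0 0 0;0 0 -.06 0 0 0 0' 50
python3 - <<'E'
from h import *
delta([.4475,-.288,.095],-.05)
for n in ["side","wrist"]:
    c=get_calibration(n); np.save(f"c_{n}.npy",c,allow_pickle=True)
    cv2.imwrite(f"pics/{n}2.png",read_camera(n)[:,:,::-1])
a=cv2.imread("pics/side2.png")[170:370,300:500];b=cv2.imread("pics/wrist2.png")[:,:]
cv2.imwrite("pics/m2.png",np.vstack([cv2.resize(a,(400,400))[:, :],]));
E
```

```text
time_s: 3.65
tool_pos: [0.4477, -0.2884, 0.034]
tcp_rot: [3.141, -0.0, 3.092]
wrist_force: [-0.4, 0.9, 0.8]
width: 0.226
finger_force: 50.0
time_s: 3.98
tool_pos: [0.4488, -0.2896, 0.0971]
tcp_rot: [-3.138, 0.004, 3.092]
wrist_force: [0.6, -0.2, -0.8]
width: 0.225
finger_force: 50.0
t 3.9833 shift [0.0014 0.0016 0.0021] turn [-0.0039  0.0041  0.0003] F [ 0.63 -0.2  -0.76]
```

View pics/m2.png

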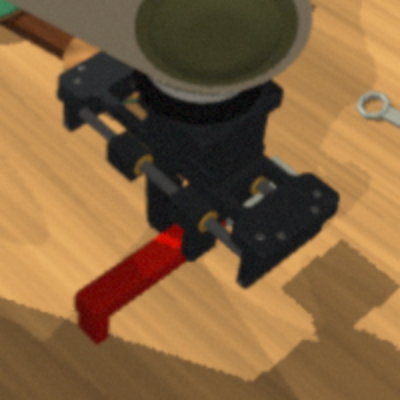

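Handle is gripped and lifted. Now I'll carry it to the front of the green coaster, high first.

```bash
J="python3 jog.py"
$J '.01 .035 0 0 0 0 0;.02 .07 0 0 0 0 0;.03 .105 0 0 0 0 0;.04 .14 0 0 0 0 0;.051 .175 0 0 0 0 0'
$J '.01 .035 0 0 0 0 0;.02 .07 0 0 0 0 0;.03 .105 0 0 0 0 0;.04 .14 0 0 0 0 0;.051 .175 0 0 0 0 0'
$J '0 0 0 0 0 -.1 0;0 0 0 0 0 -.19 0;0 0 0 0 0 -.19 0;0 0 0 0 0 -.19 0'
python3 - <<'E'
from h import *
delta([.364,.0665,.095],.14)
n="wrist"
c=get_calibration(n); np.save("c3.npy",c,allow_pickle=True)
cv2.imwrite("pics/w3.png",read_camera(n)[:,:,::-1])
cs=get_calibration("scene");im=read_camera("scene")[:,:,::-1]
cv2.imwrite("pics/s3.png",cv2.resize(im[130:330,200:460],None,fx=3,fy=3))
E
```

```text
time_s: 4.5
tool_pos: [0.404, -0.1093, 0.0926]
tcp_rot: [3.14, -0.002, 3.091]
wrist_force: [1.2, 0.3, -1.4]
width: 0.223
finger_force: 50.0
time_s: 4.92
tool_pos: [0.3618, 0.0677, 0.0929]
tcp_rot: [3.141, -0.002, 3.091]
wrist_force: [0.5, -0.4, -2.0]
width: 0.227
finger_force: 50.0
time_s: 5.25
tool_pos: [0.3627, 0.0662, 0.0932]
tcp_rot: [3.141, -0.002, -3.004]
wrist_force: [0.0, 0.0, -1.5]
width: 0.225
finger_force: 50.0
t 5.25 shift [-0.0013  0.0001 -0.0018] turn [ 0.0005 -0.0017 -0.0025] F [ 0.03  0.05 -1.51]
```

View pics/w3.png

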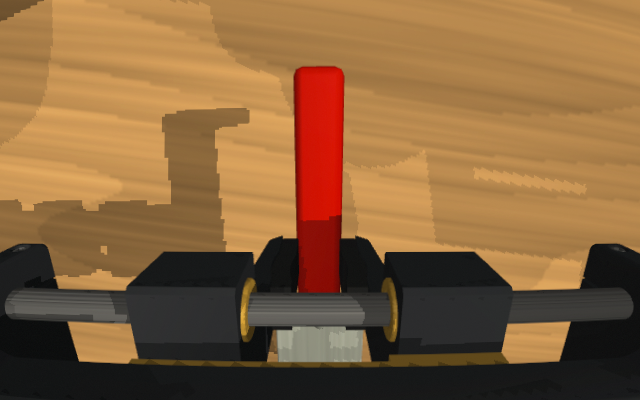

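View pics/s3.png

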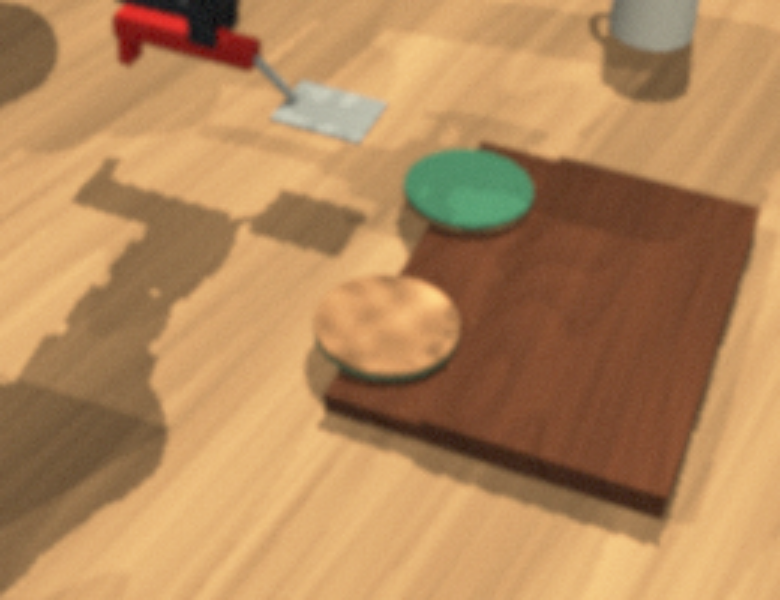

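The wrist view confirms the grip but mostly hides the blade. In the scene crop, the blade front corners are at full-picture (328.7,164.3) and (320,177.7), the green disc centre at (356.7,193.3), and the board front corners at (308.3,264) and (360.7,177.7).

Run:
```python
from h import *
np.set_printoptions(precision=4,suppress=True)
P=lambda p,z:plane("scene",p,z)[:,:2]
s=robot.read_state(); 
print("blade seen",P([(328.7,164.3),(320,177.7)],.062).tolist())
g=s["tool_pos"][:2]; u=np.array([np.cos(.1375),np.sin(.1375)]); v=np.array([-u[1],u[0]])
print("blade exp",g+.135*u+.03*v,g+.135*u-.03*v)
print("front corners",P([(360.7,177.7),(308.3,264)],.016).tolist(),"far",P([(451.7,199),(421.7,296)],.021).tolist())
# fit board pose from both cameras' points incl. coasters (centres at top face)
M={"scene":[((.16,.16,.021),(451.7,199)),((.16,-.16,.021),(421.7,295)),((-.067,.16,.016),(360.7,177.7)),((-.067,-.16,.016),(308.3,264))],
"side":[((.16,.16,.021),(332,107)),((.16,-.16,.021),(449.5,162)),((-.067,.16,.016),(263,157)),((-.067,-.16,.016),(386,222))]}
from scipy.optimize import least_squares
def f(p,ns):
    Rz=R.from_euler("z",p[2]).as_matrix(); r=[]
    for n in ns:
        X=np.array([a for a,b in M[n]])@Rz.T+[p[0],p[1],0]
        r.append(proj(n,X)-np.array([b for a,b in M[n]]))
    return np.concatenate(r).ravel()
for ns in (["scene"],["side"],["scene","side"]):
    q=least_squares(f,[.64,.02,.14],args=(ns,)); p=q.x
    Rz=R.from_euler("z",p[2]).as_matrix(); print(ns,p,"rms",np.sqrt(np.mean(q.fun**2)),"places",(Rz@[-.053,.085,0])[:2]+p[:2],(Rz@[-.053,-.085,0])[:2]+p[:2])
# spatula line vs board frame
```

```text
blade seen [[0.496618190761944, 0.11060539279495718], [0.5076344382549606, 0.052272262255155355]]
blade exp [0.4926 0.1141] [0.5008 0.0547]
front corners [[0.5576344988978321, 0.1644824317452025], [0.6052641464997169, -0.15289426789663962]] far [[0.7747706981461191, 0.19781796212353564], [0.8228536663180072, -0.11515262120236092]]
['scene'] [0.643  0.0182 0.153 ] rms 1.3158439466409109 places [0.5776 0.0941] [ 0.6036 -0.0739]
['side'] [0.6421 0.0207 0.147 ] rms 1.7673517783788004 places [0.5772 0.097 ] [ 0.6021 -0.0711]
['scene', 'side'] [0.6424 0.0198 0.1502] rms 1.6013408428720097 places [0.5772 0.0959] [ 0.6027 -0.0722]
```

```bash
J="python3 jog.py"
$J '0 -.001 .02 0 0 -.012 0;0 -.0015 .04 0 0 -.012 0;0 -.0015 .052 0 0 -.012 0;0 -.0015 .052 0 0 -.012 0;0 -.0015 .052 0 0 -.012 0'
$J '-.012 0 0 0 0 0 0;-.024 0 0 0 0 0 0;-.036 0 0 0 0 0 0;-.048 0 0 0 0 0 0;-.057 0 0 0 0 0 0'
$J '0 0 0 0 0 0 0;0 0 0 0 0 0 0'
python3 - <<'E'
from h import *
delta([.4197,.0735,.041],.15)
im=[cv2.resize(read_camera(n)[:,:,::-1][a:a+130,b:b+190],None,fx=4,fy=4)[:300] if 0 else cv2.resize(read_camera(n)[:,:,::-1][a:a+100,b:b+200],None,fx=3,fy=3) for n,a,b in (("scene",140,240),("side",110,200))]
cv2.imwrite("pics/i4.png",np.vstack(im))
E
```

```text
time_s: 5.77
tool_pos: [0.3633, 0.0644, 0.0419]
tcp_rot: [3.141, -0.001, -2.991]
wrist_force: [-0.4, 0.4, -2.0]
width: 0.228
finger_force: 50.0
time_s: 6.18
tool_pos: [0.4213, 0.0732, 0.0431]
tcp_rot: [-3.141, 0.002, -2.991]
wrist_force: [-0.1, 0.1, -1.4]
width: 0.223
finger_force: 50.0
time_s: 6.35
tool_pos: [0.4199, 0.0732, 0.0426]
tcp_rot: [-3.141, 0.001, -2.99]
wrist_force: [-0.2, -0.6, -1.7]
width: 0.227
finger_force: 50.0
t 6.35 shift [0.0002 0.0003 0.0016] turn [-0.0002  0.0007  0.0017] F [-0.2  -0.57 -1.68]
```

View pics/i4.png

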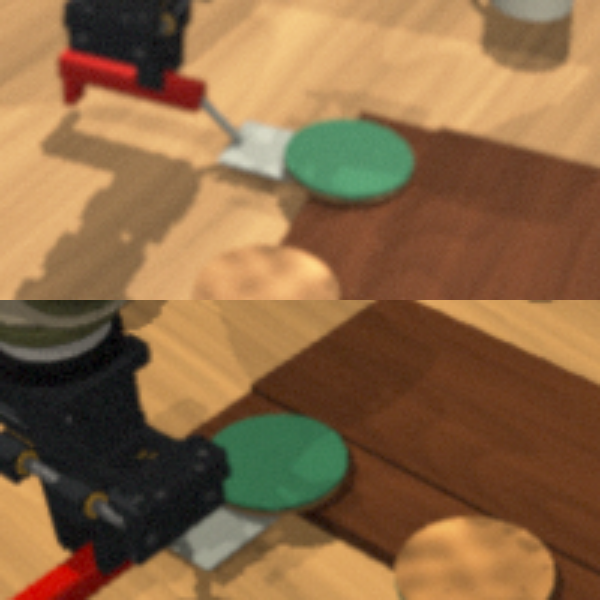

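The blade is well under the overhang in both views (scene crop around (285,150), side crop around (240,535)). Now I'll lift along the arc about the riser.

```bash
J="python3 jog.py"
$J '0 0 -.0045 0 0 0 0;-.0006 0 -.0138 0 0 0 0;-.0025 0 -.023 0 0 0 0;-.0055 0 -.032 0 0 0 0;-.0096 0 -.0404 0 0 0 0'
$J '-.0053 0 -.0078 0 0 0 0;-.0114 0 -.0149 0 0 0 0;-.0186 0 -.0211 0 0 0 0;-.0264 0 -.0264 0 0 0 0;-.0264 0 -.0264 0 0 0 0'
python3 - <<'E'
from h import *
im=[cv2.resize(read_camera(n)[:,:,::-1][a:a+100,b:b+200],None,fx=3,fy=3) for n,a,b in (("scene",130,240),("side",90,200))]
cv2.imwrite("pics/i5.png",np.vstack(im))
E
```

```text
time_s: 6.87
tool_pos: [0.4288, 0.0747, 0.0833]
tcp_rot: [3.142, -0.0, -2.99]
wrist_force: [0.1, -0.0, -1.6]
width: 0.222
finger_force: 50.0
time_s: 7.28
tool_pos: [0.4567, 0.0787, 0.11]
tcp_rot: [-3.141, 0.003, -2.99]
wrist_force: [0.2, -0.1, -0.8]
width: 0.224
finger_force: 50.0
```

View pics/i5.png

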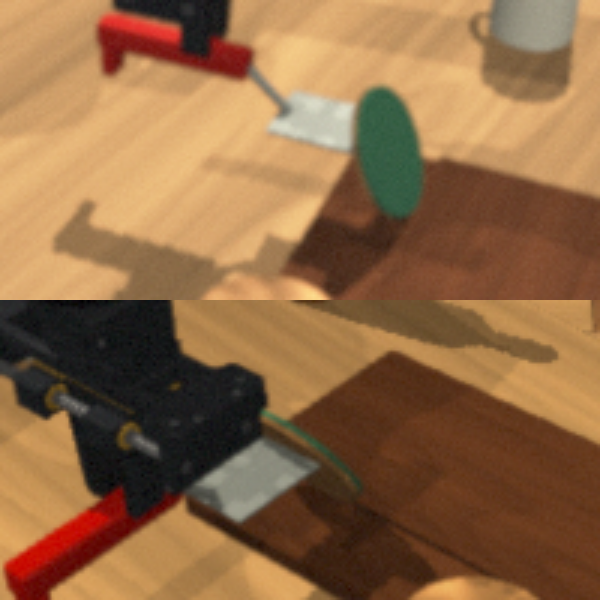

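Coaster stands at about 60° on the blade edge (scene crop around (390,150)), with its foot at the riser. I'll carry on past upright.

```bash
J="python3 jog.py"
$J '-.0114 0 -.0052 0 0 0 0;-.0235 0 -.0085 0 0 0 0;-.036 0 -.0096 0 0 0 0;-.0485 0 -.009 0 0 0 0;-.0606 0 -.009 0 0 0 0'
$J '-.01 0 0 0 0 0 0;-.01 0 0 0 0 0 0;-.01 0 0 0 0 0 0;-.01 0 0 0 0 0 0;-.01 0 0 0 0 0 0'
$J '.035 0 0 0 0 0 0;.07 0 0 0 0 0 0;.105 0 0 0 0 0 0;.14 0 0 0 0 0 0;.175 0 0 0 0 0 0'
python3 - <<'E'
from h import *
im=[cv2.resize(read_camera(n)[:,:,::-1][a:a+130,b:b+260],None,fx=2.3,fy=2.3) for n,a,b in (("scene",130,210),("side",90,200))]
cv2.imwrite("pics/i6.png",np.vstack(im)); delta([.36,.05,.036],.15)
E
```

```text
time_s: 7.8
tool_pos: [0.5152, 0.088, 0.1174]
tcp_rot: [3.141, -0.001, -2.989]
wrist_force: [0.0, 0.5, -1.2]
width: 0.228
finger_force: 50.0
time_s: 8.22
tool_pos: [0.5244, 0.0894, 0.1178]
tcp_rot: [3.142, -0.001, -2.989]
wrist_force: [-0.2, 0.3, -1.7]
width: 0.228
finger_force: 50.0
time_s: 8.63
tool_pos: [0.3499, 0.0629, 0.1176]
tcp_rot: [-3.142, -0.0, -2.989]
wrist_force: [-0.9, -1.0, -1.4]
width: 0.224
finger_force: 50.0
t 8.7333 shift [-0.0108 -0.015   0.0812] turn [ 0.0009 -0.0033  0.0019] F [-0.06  0.74 -1.61]
```

View pics/i6.png

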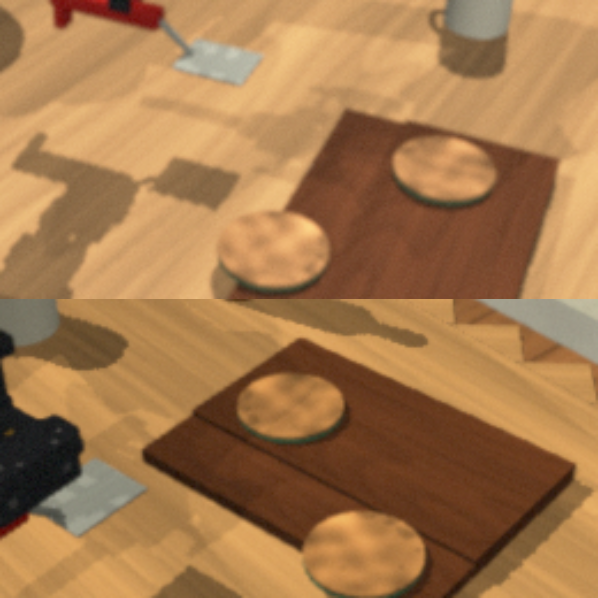

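The green coaster lies flat, cork up, on the upper step (scene crop (443,170), side crop (290,408)), and the other is undisturbed. Now the spatula goes down.

```bash
J="python3 jog.py"
$J '0 0 .025 0 0 0 0;0 0 .05 0 0 0 0;0 0 .068 0 0 0 0;0 0 .076 0 0 0 0;0 0 .08 0 0 0 0'
$J '0 0 .001 0 0 0 0;0 0 .002 0 0 0 0;0 0 .002 0 0 0 0;0 0 .002 0 0 0 0;0 0 .002 0 0 0 0'
```

```text
time_s: 9.15
tool_pos: [0.3518, 0.063, 0.0369]
tcp_rot: [3.141, -0.001, -2.99]
wrist_force: [0.2, 0.8, -0.9]
width: 0.225
finger_force: 50.0
time_s: 9.57
tool_pos: [0.3525, 0.0629, 0.0363]
tcp_rot: [-3.141, 0.001, -2.989]
wrist_force: [0.5, -0.1, -2.1]
width: 0.229
finger_force: 50.0
```

```bash
J="python3 jog.py"
$J '0 0 .001 0 0 0 0;0 0 .002 0 0 0 0;0 0 .002 0 0 0 0;0 0 .002 0 0 0 0'
$J '0 0 0 0 0 0 .6;0 0 0 0 0 0 1;0 0 0 0 0 0 1;0 0 0 0 0 0 1;0 0 0 0 0 0 1'
$J '0 0 0 0 0 0 1;0 0 0 0 0 0 1;0 0 0 0 0 0 1;0 0 0 0 0 0 1;0 0 0 0 0 0 1'
```

```text
time_s: 9.9
tool_pos: [0.3523, 0.063, 0.034]
tcp_rot: [-3.142, 0.0, -2.989]
wrist_force: [-0.0, 2.4, 3.6]
width: 0.227
finger_force: 50.0
time_s: 10.32
tool_pos: [0.3521, 0.0629, 0.0338]
tcp_rot: [3.142, -0.0, -2.989]
wrist_force: [0.7, -0.4, 0.0]
width: 0.58
finger_force: 0.0
time_s: 10.73
tool_pos: [0.3522, 0.0629, 0.0338]
tcp_rot: [-3.142, -0.0, -2.989]
wrist_force: [1.5, -0.5, 0.5]
width: 0.957
finger_force: 0.0
```

```bash
J="python3 jog.py"
$J '0 0 -.02 0 0 0 1;0 0 -.05 0 0 0 1;0 0 -.09 0 0 0 1;0 0 -.13 0 0 0 1;0 0 -.16 0 0 0 1'
$J '0 0 0 0 0 0 1;0 0 0 0 0 0 1;0 0 0 0 0 0 1;0 0 0 0 0 0 1;0 0 0 0 0 0 1'
python3 - <<'E'
from h import *
im=[cv2.resize(read_camera(n)[:,:,::-1][a:a+200,b:b+400],None,fx=1.5,fy=1.5) for n,a,b in (("scene",110,110),("side",90,100))]
cv2.imwrite("pics/i7.png",np.vstack(im))
E
```

```text
time_s: 11.15
tool_pos: [0.3523, 0.063, 0.1968]
tcp_rot: [-3.141, 0.003, -2.989]
wrist_force: [0.0, 0.6, -1.1]
width: 1.002
finger_force: 0.0
time_s: 11.57
tool_pos: [0.3516, 0.063, 0.1927]
tcp_rot: [3.141, -0.003, -2.989]
wrist_force: [0.3, -0.4, -0.2]
width: 0.999
finger_force: 0.0
```

View pics/i7.png

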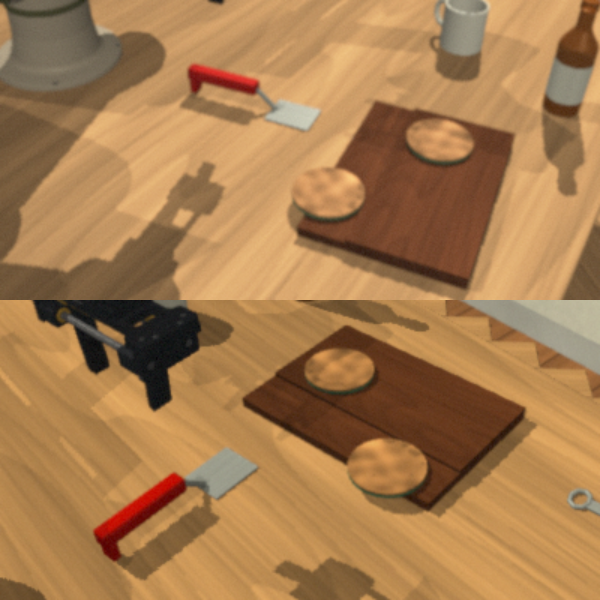

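The spatula lies flat on the table and released (scene crop (225,80) to (293,115)), both coasters are cork up, and the gripper is clear. Handing in.

```bash
python3 -c "from bench import robot, ticket, read_camera, get_calibration; print(ticket.hand_in())"
```

```text
the job is handed in; nothing more can be done
None
```

The green coaster now lies cork side up on the upper step, the other coaster looks undisturbed in the final pictures, and the spatula is flat on the table and released; I handed the job in at about 11.7 s, and no verdict was printed.

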